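# Hang the bottle tray on the slotted rack and fill it

### The job

Clear the leftover wax blocks out of the aluminium bottle tray into the grey scrap bin, then hook the empty tray into the slots of the two rack uprights and push it down until both spring catches snap out over its back plate. Then stand every white bottle with a black cap upright in the hung tray, one to a cell, and leave the jar, the oil can and the tools where they are.

Things in the scene. Friction and masses are not known exactly. Their poses are not given: they have to be found in the camera images.
- rack: Grey steel rack fixed to the bench: two uprights 30 mm wide (y), 156 mm tall, centres at y = +80 and -80 mm, on a foot plate 12 mm thick. Origin: on the bench midway between them, in the plane of their front faces; z up, -x is the side they face (towards the robot), +y the robot's left. Between them 130 mm is clear, but for a cross piece up to 45 mm high, 22 to 26 mm behind the faces.
- seat_left (a point): Middle of the bottom edge of the slot in the left (+y) upright: rack frame (0, 80, 90) mm. The slot is 14 mm wide and 32 mm tall (90 to 122 mm above the bench), cut through the upright's 4 mm thick front (rack x 0 to 4 mm), hollow behind. Home for the left hook.
- seat_right (a point): The same for the right upright: rack frame (0, -80, 90) mm.
- catch_left (a joint): Steel spring catch of the left upright, above its slot: a block 12 mm wide, 130 to 140 mm above the bench. Joint in m: 0 = sprung out, 7 mm proud of the front face; 0.007 = pressed in flush (1.5 to 2.6 N). The tray's back plate presses it in when held against the uprights; it snaps out over the plate's top edge (2 mm above) once the tray is fully down.
- catch_right (a joint): The same catch on the right upright. While pressed in, the catches' friction can hold the tray up, so push it down.
- tray: Bare aluminium bottle tray, 0.5 kg, 70 (x) by 236 (y) mm. Origin: underside, middle; z up, hooks on the +x side. Floor 4 mm. Four cells, centres at x 0, y +87, +29, -29, -87 mm, each 62 (x) by 54 (y) mm, walls 44 mm high. Back plate x 31 to 35 mm, 98 mm high; in its middle a grip lug: x 31 to 41 mm, 60 mm wide, top at 118 mm. Starts on the bench; home: at rack (-35, 0, 30) mm, axes parallel.
- hook_left (a point): Left hook, on the back of the tray's back plate; this point, tray frame (35, 80, 60) mm, is under its neck at the plate. Neck: 6 mm wide, 60 to 70 mm above the underside; after a 5.5 mm gap a tongue 5 mm thick hangs down to 48 mm above the underside. It enters the slot with the tray 12 to 22 mm above home, moving along rack +x, then goes down.
- hook_right (a point): The same for the right hook: tray frame (35, -80, 60) mm. Play of the hung tray: 4 mm sideways, 1.5 mm front to back, so a loaded tray leans out by up to 0.03 rad.
- bin: Grey plastic open scrap bin fixed to the bench, 160 mm (x) by 140 mm (y), 60 mm high, walls and floor 4 mm. Origin: underside, middle.
- wax0: A cream-coloured leftover block of hard ski wax, 42 mm (x) by 26 mm (y) by 90 mm tall (z), 60 g, standing on end in one cell of the tray at the start (the cell at tray y = 87 mm), its x roughly along the tray's x. Origin: centre of its underside. May be absent (None): one to three of the four blocks are there.
- wax1: A cream-coloured leftover block of hard ski wax, 42 mm (x) by 26 mm (y) by 90 mm tall (z), 60 g, standing on end in one cell of the tray at the start (the cell at tray y = 29 mm), its x roughly along the tray's x. Origin: centre of its underside. May be absent (None): one to three of the four blocks are there.
- wax2: A cream-coloured leftover block of hard ski wax, 42 mm (x) by 26 mm (y) by 90 mm tall (z), 60 g, standing on end in one cell of the tray at the start (the cell at tray y = -29 mm), its x roughly along the tray's x. Origin: centre of its underside. May be absent (None): one to three of the four blocks are there.
- wax3: A cream-coloured leftover block of hard ski wax, 42 mm (x) by 26 mm (y) by 90 mm tall (z), 60 g, standing on end in one cell of the tray at the start (the cell at tray y = -87 mm), its x roughly along the tray's x. Origin: centre of its underside. May be absent (None): one to three of the four blocks are there.
- bottle0: White bottle, standing upright on the bench, about 0.2 kg: body 46 mm across and 56 mm tall, shoulder up to 64 mm, black cap 26 mm across up to 98 mm; bottom-heavy; take it by the cap. Origin: centre of its underside; z up. May be absent (None): three or all four of the bottles are there.
- bottle1: White bottle, standing upright on the bench, about 0.2 kg: body 46 mm across and 56 mm tall, shoulder up to 64 mm, black cap 26 mm across up to 98 mm; bottom-heavy; take it by the cap. Origin: centre of its underside; z up. May be absent (None): three or all four of the bottles are there.
- bottle2: White bottle, standing upright on the bench, about 0.2 kg: body 46 mm across and 56 mm tall, shoulder up to 64 mm, black cap 26 mm across up to 98 mm; bottom-heavy; take it by the cap. Origin: centre of its underside; z up. May be absent (None): three or all four of the bottles are there.
- bottle3: White bottle, standing upright on the bench, about 0.2 kg: body 46 mm across and 56 mm tall, shoulder up to 64 mm, black cap 26 mm across up to 98 mm; bottom-heavy; take it by the cap. Origin: centre of its underside; z up. May be absent (None): three or all four of the bottles are there.
- jar: Wide low screw-top jar, 72 mm across, 75 mm tall. Not part of the job; leave it where it is. Origin: underside.
- oilcan: Steel oil can with a thin conical spout, 68 mm across, 150 mm tall. Not part of the job; leave it where it is. Origin: underside.
- screwdriver: Screwdriver lying on the bench. Not part of the job; leave it where it is. Origin: underside.
- brush: Brush lying on the bench. Not part of the job; leave it where it is. Origin: underside.
- wrench: Wrench lying on the bench. Not part of the job; leave it where it is. Origin: underside.

How it is judged:
On the way, in this order (a step that is already met when the one before it is completed fails the run):
1. every wax block lies in the scrap bin (x of wax0 in the frame of bin between -0.08 and 0.08 m and y of wax0 in the frame of bin between -0.07 and 0.07 m and height (world z) of each of wax0, wax1, wax2, wax3 below 0.06 m and x of wax1 in the frame of bin between -0.08 and 0.08 m and y of wax1 in the frame of bin between -0.07 and 0.07 m and x of wax2 in the frame of bin between -0.08 and 0.08 m and y of wax2 in the frame of bin between -0.07 and 0.07 m and x of wax3 in the frame of bin between -0.08 and 0.08 m and y of wax3 in the frame of bin between -0.07 and 0.07 m), for 0.2 s.
2. the tray hangs home in both slots, both catches sprung out over it, while every bottle is still on the bench (distance between hook_left and seat_left below 0.008 m and distance between hook_right and seat_right below 0.008 m and value of joint each of catch_left, catch_right below 0.002 m and height (world z) of each of bottle0, bottle1, bottle2, bottle3 below 0.02 m), for 0.3 s.
At the end, for the whole second after the job is handed in: Hook points within 8 mm of their seats, both catches out (below 2 mm); each wax block inside the bin, its origin below 60 mm; each bottle within 14 mm (x) and 10 mm (y) of a cell centre, underside 0 to 10 mm above the tray's underside, tilt below 0.15 rad; all at rest (all of step 1 and distance between hook_left and seat_left below 0.008 m and distance between hook_right and seat_right below 0.008 m and value of joint each of catch_left, catch_right below 0.002 m and x of bottle0 in the frame of tray between -0.014 and 0.014 m and (y of bottle0 in the frame of tray between 0.077 and 0.097 m or y of bottle0 in the frame of tray between 0.019 and 0.039 m or y of bottle0 in the frame of tray between -0.039 and -0.019 m or y of bottle0 in the frame of tray between -0.097 and -0.077 m) and z of bottle0 in the frame of tray between 0 and 0.01 m and angle between each of bottle0, bottle1, bottle2, bottle3's own z axis and vertical below 0.15 rad and x of bottle1 in the frame of tray between -0.014 and 0.014 m and (y of bottle1 in the frame of tray between 0.077 and 0.097 m or y of bottle1 in the frame of tray between 0.019 and 0.039 m or y of bottle1 in the frame of tray between -0.039 and -0.019 m or y of bottle1 in the frame of tray between -0.097 and -0.077 m) and z of bottle1 in the frame of tray between 0 and 0.01 m and x of bottle2 in the frame of tray between -0.014 and 0.014 m and (y of bottle2 in the frame of tray between 0.077 and 0.097 m or y of bottle2 in the frame of tray between 0.019 and 0.039 m or y of bottle2 in the frame of tray between -0.039 and -0.019 m or y of bottle2 in the frame of tray between -0.097 and -0.077 m) and z of bottle2 in the frame of tray between 0 and 0.01 m and x of bottle3 in the frame of tray between -0.014 and 0.014 m and (y of bottle3 in the frame of tray between 0.077 and 0.097 m or y of bottle3 in the frame of tray between 0.019 and 0.039 m or y of bottle3 in the frame of tray between -0.039 and -0.019 m or y of bottle3 in the frame of tray between -0.097 and -0.077 m) and z of bottle3 in the frame of tray between 0 and 0.01 m and linear speed of each of bottle0, bottle1, bottle2, bottle3, wax0, wax1, wax2, wax3, tray below 0.03 m/s); the robot touches nothing.
It fails at once if the jar, the oil can or a tool is moved by more than 40 mm (distance of any of jar, oilcan, screwdriver, brush, wrench from where it was at the start of the episode above 0.04 m).
Of wax0, wax1, wax2, wax3 only 1 to 3 are there at a start; the rules pass over those that are not, and their reading is None.
Of bottle0, bottle1, bottle2, bottle3 only 3 to 4 are there at a start; the rules pass over those that are not, and their reading is None.
At some moment in a run one of bottle0, bottle1, bottle2, bottle3 may be knocked a few centimetres aside while the robot is not near it.
It also fails if it takes over 210 s, if anything falls off the work surface, if the arm or the gripper's body presses on something with over 40 N, if the wrist force passes 120 N, or if a joint passes its speed limit or range.

### The arm

A 6-joint arm with a two-finger parallel gripper is mounted at the origin on the work surface. World frame = base frame: x ahead of the robot, y to its left, z up, the work surface at z = 0. Lengths are in m, angles in rad, forces in N, time in s.
With the tool pointing down it reaches from about 0.425 to 0.95 m from the base axis. Payload 3.5 kg.
Tool frame: the origin (TCP) lies at the very end of the fingers, on their centre line; the grasp point (between the pads) lies 19 mm behind it; z points along the fingers, y is the line along which they close (so a half turn about z gives the same grasp; the last joint's range is limited). The gripper opens to 85 mm and grips with 20 to 120 N. Pads are 22 mm wide; open, the fingers measure 114 mm over their backs; the gripper's body (76 mm by 85 mm) begins 54 mm behind the grasp point. The pads swing forward as they close: fully open they stand 13 mm farther back than shut.
Start: joints at [-1.407, 0.286, 1.577, -0, 1.279, -0.15], TCP at [0.208, -0.642, 0.231] pointing down, gripper open.
Joint ranges: [-2.77, 2.77], [-0.9, 2.22], [0.21, 2.48], [-1.53, 4.67], [0.24, 2.81], [-2.84, 2.84]. Speed limits (rad/s): [2.79, 2.79, 3.14, 3.14, 3.14, 3.14].

### API

Orientations are given as a unit quaternion [x, y, z, w].
In Python, from plant import ctrl gives the robot as it stands.
- The arm moves only by the shell command python3 inch.py 'ROWS' [FORCE]. ROWS is a JSON list of rows, 1 to 10 of them, each of 7 numbers: dx, dy, dz in m, then a rotation vector rx, ry, rz in rad, then the opening from 0.0 (shut) to 1.0 (fully open); each row is the pose to reach, as a shift and turn from the pose commanded when the command began, along the tool's axes at that moment; what a row does not reach only later rows make up. A row lasts 1/8 s, in which the tool goes at most 0.0625 m and 0.188 rad, less where a joint would pass 70% of its speed; a pose out of reach is approached as far as the arm can. The fingers move at their own pace and stop on an object; FORCE is the grip in N (left out, the last holds). Time passes only in rows, so rows that do not move let the fingers close. It prints the time, the measured TCP pose, the force, the opening and the grip force at its end.
- ctrl.get_state(): the state, without advancing time (a new reading comes with each control period).
- ctrl.read_camera(name): name is "scene" or "top" or "wrist"; returns a dict with "pixels" (480x640x3 uint8, red, green, blue), "camera_matrix" (3x3 intrinsics, pixels), "xyz" and "orientation" of the camera in the world. Camera axes: x right, y down, z forward; pixel columns grow to the right and rows downward; lengths in m; the calibration is good to about 2 mm. A picture is of the moment at which its call begins. There is no depth.
- ctrl.sign_off(): hands the job in; it is judged then, once.
The state is a dict: "time": time; "qpos": joint angles; "dq": joint speeds; "joint_efforts": joint torques, N m; "eef_pos": TCP position; "tcp_rot": TCP orientation; "contact_force": force on the tool from outside, world axes, zero at the start; "wrist_torque": the same for the moment, N m; "opening": opening from 0.0 (shut) to 1.0 (fully open); "finger_force": force on a finger pad.
Only numpy, scipy, OpenCV 4.12 (cv2) and the standard library are available. Lean on these libraries where they do the work, as an engineer would, in place of code of your own. Each camera call takes 0.05 s, during which the arm holds its last target. There are 200 camera calls.

## Working session

There is one attempt and no reset: what is moved stays moved. The work goes in short steps, Python scripts to look and compute and a shell command to move; the robot and the scene stay as the last step left them, time stands still between calls to the robot, and variables do not carry over. Pictures are saved under pics/ and viewed, at most 14 in all, crops included, and the job is handed in when it is done.

```bash
ls; mkdir -p pics; python3 - <<'E'
from plant import ctrl
import cv2
print(ctrl.get_state())
for n in ("scene","top"):
    r=ctrl.read_camera(n); print(n,r["camera_matrix"],r["xyz"],r["orientation"])
    cv2.imwrite(f"pics/{n}0.png",r["pixels"][:,:,::-1])
E
```

```text
inch.py
pics
plant.py
{'time': 0.0, 'qpos': array([-1.40696603e+00,  2.87195191e-01,  1.57819719e+00, -9.95879471e-06,
        1.27857635e+00, -1.50001494e-01]), 'dq': array([ 0.00033753,  0.00091295, -0.00101391, -0.00141079,  0.00174407,
        0.00059118]), 'joint_efforts': array([-5.45315543e-04, -4.05983627e+01, -2.92627251e+01, -2.01315484e-04,
        5.67277035e-03,  1.18966810e-05]), 'eef_pos': array([ 0.2082922 , -0.64136434,  0.22991655]), 'tcp_rot': array([ 9.87713019e-01,  1.56274055e-01, -1.29810168e-05, -1.18798043e-03]), 'contact_force': array([-0.10362638,  0.08620832,  0.04456492]), 'wrist_torque': array([-0.05602788,  0.01907678,  0.04096519]), 'finger_force': 0.0, 'opening': 1.0010460507724657}
scene [[614.21102508   0.         312.84768819]
 [  0.         614.21102508 241.2525722 ]
 [  0.           0.           1.        ]] [ 1.33429245 -0.22503733  1.00598176] [ 0.74321002  0.55480294 -0.21697484 -0.30455621]
top [[615.7511466    0.         324.55237303]
 [  0.         615.7511466  235.75318608]
 [  0.           0.           1.        ]] [0.25267466 0.03687265 1.64019153] [ 0.70932315 -0.69953087  0.06480471 -0.05759847]
```
View pics/top0.png

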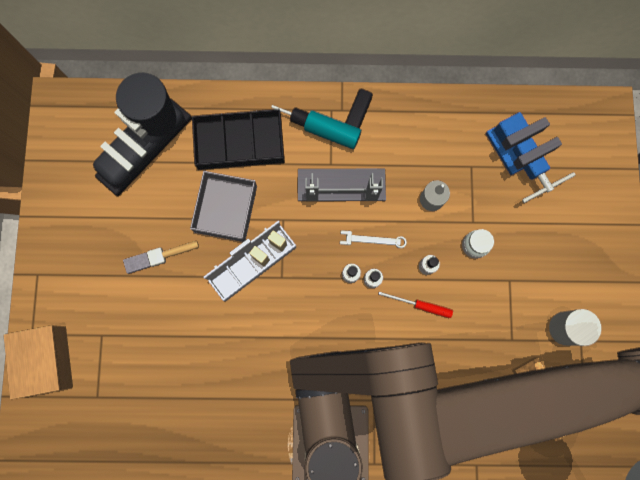

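View pics/scene0.png

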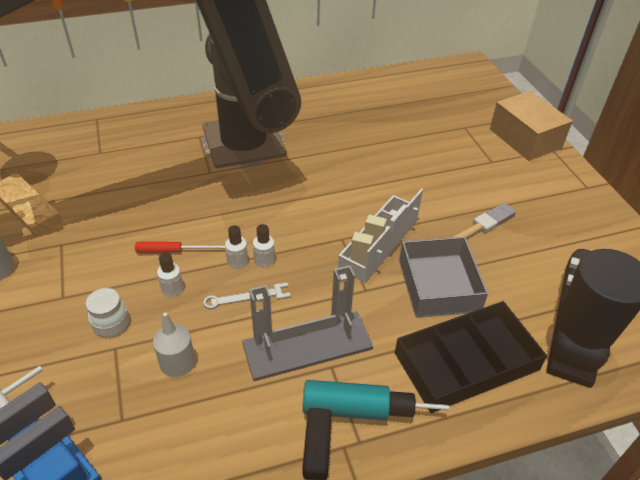

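The top view shows the tray at (250,261) with two wax blocks at (277,240) and (259,255). The bin is at (224,206), the rack at (342,184), and three bottles at (351,272), (373,278) and (430,264). I'll zoom in for detail.

```bash
cat > h.py <<'E'
import numpy as np, cv2
from scipy.spatial.transform import Rotation as R
from plant import ctrl
class Cam:
    def __init__(s,name,png=None):
        r=ctrl.read_camera(name); s.rgb=r["pixels"]; s.K=np.array(r["camera_matrix"]); s.p=np.array(r["xyz"]); s.R=R.from_quat(r["orientation"]).as_matrix()
        s.hsv=cv2.cvtColor(s.rgb,cv2.COLOR_RGB2HSV)
        if png: cv2.imwrite("pics/"+png,s.rgb[:,:,::-1])
    def cast(s,uv,z):
        d=s.R@np.linalg.solve(s.K,[uv[0],uv[1],1]); return s.p+d*(z-s.p[2])/d[2]
    def proj(s,P):
        q=s.K@(s.R.T@(np.array(P)-s.p)); return q[:2]/q[2]
    def crop(s,u0,v0,w,h,k,png): cv2.imwrite("pics/"+png,cv2.resize(s.rgb[v0:v0+h,u0:u0+w,::-1],None,fx=k,fy=k,interpolation=cv2.INTER_CUBIC))
    def blobs(s,mask,roi,amin=10):
        u0,v0,u1,v1=roi; m=np.zeros(mask.shape,np.uint8); m[v0:v1,u0:u1]=mask[v0:v1,u0:u1]
        n,l,st,c=cv2.connectedComponentsWithStats(m)
        return [(c[i],st[i,4],cv2.minAreaRect(np.argwhere(l==i)[:,::-1].astype(np.float32))) for i in range(1,n) if st[i,4]>=amin]
def delta(target,yaw=None,tilt=True):
    """world TCP target, yaw = world heading of tool x axis, tool down -> tool-axes shift and rotvec"""
    s=ctrl.get_state(); T=R.from_quat(s["tcp_rot"])
    d=T.inv().apply(np.array(target)-s["eef_pos"])
    x=T.apply([1,0,0]); cur=np.arctan2(x[1],x[0])
    rv=np.zeros(3)
    if yaw is not None:
        G=R.from_euler("z",yaw)*R.from_euler("x",np.pi); rv=(T.inv()*G).as_rotvec()
    print("t%.2f pos"%s["time"],s["eef_pos"].round(4),"yaw %.3f"%cur,"d",d.round(4),"rv",rv.round(3),"F",s["contact_force"].round(1),"op %.3f ff %.1f q6 %.2f"%(s["opening"],s["finger_force"],s["qpos"][5]))
E
python3 - <<'E'
from h import *
c=Cam("top"); c.crop(190,150,200,150,4,"c1.png")
h=c.hsv
bl=(h[...,2]<60).astype(np.uint8)
for b in c.blobs(bl,(335,250,445,295)): print("cap",b[0].round(1),b[1],c.cast(b[0],.098).round(4))
wx=((h[...,0]>15)&(h[...,0]<35)&(h[...,1]>35)&(h[...,1]<120)&(h[...,2]>150)).astype(np.uint8)
for b in c.blobs(wx,(200,215,300,305)): print("wax",b[0].round(1),b[1],b[2],c.cast(b[0],.094).round(4))
print(c.R.round(3))
E
```

```text
cap [432.2 262.3] 50 [ 0.4587 -0.2502  0.098 ]
cap [350.1 273.8] 12 [ 0.4265 -0.0427  0.098 ]
cap [372.2 278.7] 13 [ 0.415  -0.0982  0.098 ]
wax [276.2 238.4] 160 ((276.20001220703125, 238.40000915527344), (16.0, 10.000000953674316), 36.869895935058594) [0.5149 0.1458 0.094 ]
wax [257.8 253.9] 162 ((257.80767822265625, 253.96153259277344), (16.313278198242188, 9.998461723327637), 37.87498474121094) [0.4744 0.1913 0.094 ]
[[ 0.013 -0.985  0.173]
 [-1.    -0.015 -0.009]
 [ 0.011 -0.172 -0.985]]
```

View pics/c1.png

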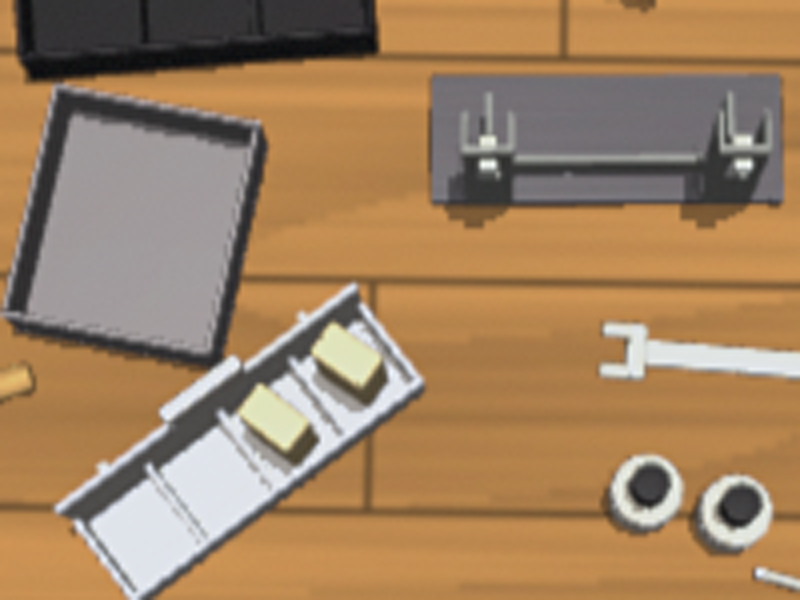

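The crop shows the tray plate's top edge from (58,512) to (352,287) and the lug from (165,415) to (238,362). The uprights sit at about (487,150) and (743,150). The bin rim corners are at (57,88), (265,124), (218,360) and (8,318).

```bash
python3 - <<'E'
from h import *
c=Cam("top"); f=lambda u,v,z:c.cast((190+u/4-.375,150+v/4-.375),z).round(4)
P=[f(*a) for a in [(58,512,.098),(352,287,.098),(165,415,.118),(238,362,.118)]]
print("plate",P)
for a in (P[0]-P[1],P[2]-P[3]): print(np.linalg.norm(a),"yaw",np.arctan2(-a[0],a[1]))
B=[f(u,v,.06) for u,v in [(57,88),(265,124),(218,360),(8,318)]]; print("bin",B,np.mean(B,0))
print("upr",[f(u,v,.156) for u,v in [(463,152),(514,154),(718,157),(768,157)]])
print("foot",[f(u,v,.012) for u,v in [(430,200),(783,204)]])
print("wax",f(348,357,.094),f(275,418,.094))
yaw=-np.pi/2
delta([.2,-.64,.23],None)
c.crop(290,160,100,75,8,"rack.png")
s=Cam("scene"); s.crop(235,245,150,110,5,"rackS.png")
E
```

```text
plate [array([0.4117, 0.3234, 0.098 ]), array([0.5582, 0.143 , 0.098 ]), array([0.4712, 0.256 , 0.118 ]), array([0.5054, 0.2117, 0.118 ])]
0.23239279248720263 yaw 0.6820660800214
0.05596543576172705 yaw 0.6574387337472627
bin [array([0.697 , 0.3442, 0.06  ]), array([0.6747, 0.206 , 0.06  ]), array([0.5161, 0.2314, 0.06  ]), array([0.5418, 0.3688, 0.06  ])] [0.6074 0.2876 0.06  ]
upr [array([0.6331, 0.0725, 0.156 ]), array([0.6323, 0.0409, 0.156 ]), array([ 0.6324, -0.0857,  0.156 ]), array([ 0.6329, -0.1168,  0.156 ])]
foot [array([0.6362, 0.0977, 0.012 ]), array([ 0.6371, -0.1418,  0.012 ])]
wax [0.5136 0.1447 0.094 ] [0.4738 0.1898 0.094 ]
t0.20 pos [ 0.2083 -0.6416  0.2304] yaw 0.314 d [-0.0074 -0.0041  0.0004] rv [0. 0. 0.] F [ 0.1  0.2 -0.6] op 0.995 ff 0.0 q6 -0.15
```

View pics/rack.png

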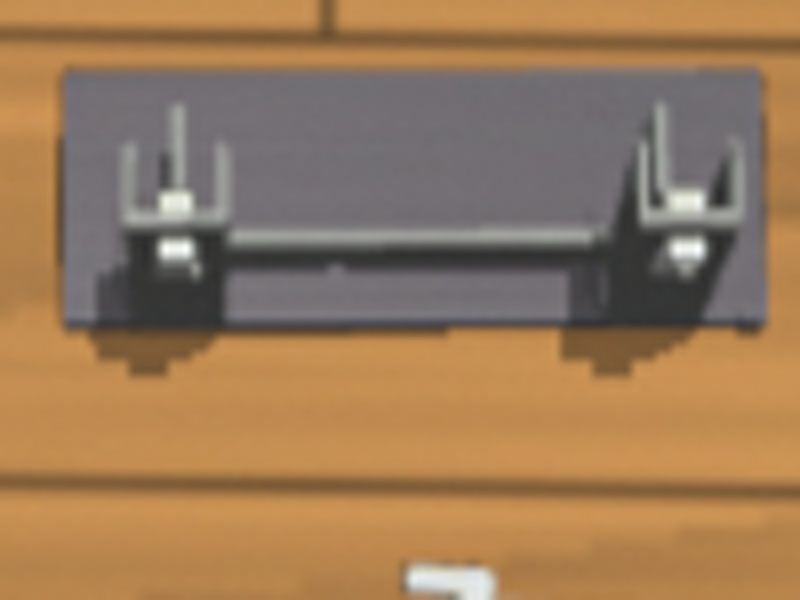

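View pics/rackS.png

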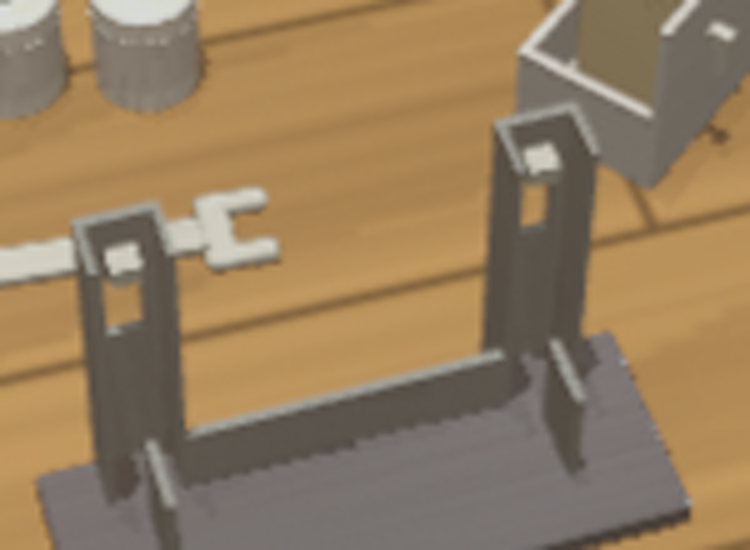

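Rack front face: x≈0.633, y centre≈-0.022, yaw≈0 (upright tops at (175,226) and (691,226) in the 8x crop). The slots and catches are clear in the scene crop. Now the first wax block.

```bash
python3 - <<'E'
from h import *
delta([.5136,.1447,.16],.68)
E
```

```text
t0.25 pos [ 0.2083 -0.6417  0.2306] yaw 0.314 d [ 0.5331 -0.6537  0.0715] rv [-0.001 -0.    -0.366] F [0.4 0.4 0.1] op 1.000 ff 0.0 q6 -0.15
```

```bash
R='[0.32,-0.36,0,0,0,-0.36,0.65]'; python3 inch.py '[[0.25,-0.25,0,0,0,-0.2,0.65],[0.25,-0.25,0,0,0,-0.2,0.65],[0.25,-0.25,0,0,0,-0.2,0.65],[0.25,-0.25,0,0,0,-0.2,0.65],[0.45,-0.5,0,0,0,-0.366,0.65],[0.45,-0.5,0,0,0,-0.366,0.65],[0.45,-0.5,0,0,0,-0.366,0.65],[0.5331,-0.6537,0,0,0,-0.366,0.65],[0.5331,-0.6537,0,0,0,-0.366,0.65],[0.5331,-0.6537,0,0,0,-0.366,0.65]]'; python3 - <<'E'
from h import *
delta([.5136,.1447,.16],.68)
E
```

```text
time: 1.5
eef_pos: [0.4486, -0.0647, 0.2317]
tcp_rot: [0.943, 0.333, 0.0, 0.0]
contact_force: [0.6, -1.0, -0.3]
opening: 0.653
finger_force: 0.0
t1.50 pos [ 0.4486 -0.0647  0.2317] yaw 0.679 d [ 0.1821 -0.1221  0.0716] rv [ 0.001 -0.001 -0.001] F [ 0.6 -1.  -0.3] op 0.653 ff 0.0 q6 0.52
```

```bash
python3 inch.py '[[0.1821,-0.1221,0.03,0,0,0,0.65],[0.1821,-0.1221,0.03,0,0,0,0.65],[0.1821,-0.1221,0.03,0,0,0,0.65],[0.1821,-0.1221,0.03,0,0,0,0.65],[0.1821,-0.1221,0.03,0,0,0,0.65],[0.1821,-0.1221,0.03,0,0,0,0.65]]'; python3 - <<'E'
from h import *
delta([.5136,.1447,.16],.68)
w=Cam("wrist","w1.png"); print(w.p,w.R.round(3))
for q in [(.5136,.1447,.094),(.4738,.1898,.094)]: print(w.proj(q))
E
```

```text
time: 2.25
eef_pos: [0.513, 0.1424, 0.2013]
tcp_rot: [0.943, 0.333, -0.0, 0.0]
contact_force: [-0.5, -0.4, -0.4]
opening: 0.652
finger_force: 0.0
t2.25 pos [0.513  0.1424 0.2013] yaw 0.680 d [ 0.0019 -0.0014  0.0413] rv [ 0.     0.001 -0.   ] F [-0.5 -0.4 -0.4] op 0.652 ff 0.0 q6 0.97
[0.56783482 0.18808198 0.34395514] [[ 0.628 -0.746 -0.22 ]
 [-0.778 -0.603 -0.178]
 [-0.     0.283 -0.959]]
[321.74027755 241.68133949]
[241.96226433 245.02520518]
```

View pics/w1.png

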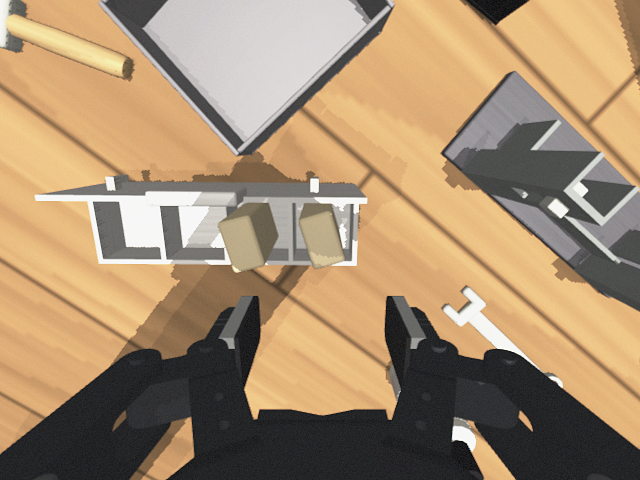

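The wrist view confirms the blocks at (322,236) and (245,238), within a few px of prediction. They are yawed to about 0.965 rad, so I'll align the jaws to that.

```bash
python3 inch.py '[[0.0019,-0.0014,0.04,0,0,-0.15,0.65],[0.0019,-0.0014,0.08,0,0,-0.285,0.65],[0.0019,-0.0014,0.11,0,0,-0.285,0.65],[0.0019,-0.0014,0.135,0,0,-0.285,0.65],[0.0019,-0.0014,0.135,0,0,-0.285,0.2],[0.0019,-0.0014,0.135,0,0,-0.285,0.2],[0.0019,-0.0014,0.135,0,0,-0.285,0.2],[0.0019,-0.0014,0.135,0,0,-0.285,0.2]]' 30; python3 - <<'E'
from h import *
delta([.565,.29,.19],.965)
E
```

```text
time: 3.3
eef_pos: [0.5145, 0.1451, 0.0675]
tcp_rot: [0.886, 0.464, 0.001, 0.0]
contact_force: [0.2, -1.1, -0.2]
opening: 0.299
finger_force: 35.8
t3.30 pos [0.5145 0.1451 0.0675] yaw 0.965 d [ 0.148  -0.0409 -0.1224] rv [ 0.002 -0.001 -0.   ] F [ 0.2 -1.1 -0.2] op 0.299 ff 35.8 q6 0.69
```

```bash
python3 inch.py '[[0,0,-0.06,0,0,0,0.2],[0,0,-0.11,0,0,0,0.2],[0.05,-0.01,-0.125,0,0,0,0.2],[0.1,-0.025,-0.125,0,0,0,0.2],[0.148,-0.0409,-0.125,0,0,0,0.2],[0.148,-0.0409,-0.125,0,0,0,0.2]]'; python3 - <<'E'
from h import *
delta([.64,.29,.077],.965)
E
```

```text
time: 4.05
eef_pos: [0.5647, 0.293, 0.1916]
tcp_rot: [0.885, 0.466, 0.001, -0.0]
contact_force: [-0.2, 0.3, -0.4]
opening: 0.297
finger_force: 35.9
t4.05 pos [0.5647 0.293  0.1916] yaw 0.969 d [0.0401 0.0637 0.1146] rv [ 0.    -0.001  0.004] F [-0.2  0.3 -0.4] op 0.297 ff 35.9 q6 0.92
```

```bash
python3 inch.py '[[0.0401,0.0637,0,0,0,0,0.2],[0.0401,0.0637,0.03,0,0,0,0.2],[0.0401,0.0637,0.08,0,0,0,0.2],[0.0401,0.0637,0.115,0,0,0,0.2],[0.0401,0.0637,0.115,0,0,0,0.2],[0.0401,0.0637,0.115,0,0,0,0.65],[0.0401,0.0637,0.115,0,0,0,0.65],[0.0401,0.0637,0.08,0,0,0,0.65],[0.0401,0.0637,0.02,0,0,0,0.65],[0.0401,0.0637,-0.01,0,0,0,0.65]]'; python3 - <<'E'
from h import *
delta([.4738,.1898,.19],.965)
w=Cam("wrist"); print(w.proj([.64,.29,.094]))
h=w.hsv
wx=((h[...,0]>15)&(h[...,0]<35)&(h[...,1]>35)&(h[...,1]<120)&(h[...,2]>120)).astype(np.uint8)
for b in w.blobs(wx,(150,100,450,300),300): print(b)
E
```

```text
time: 5.3
eef_pos: [0.6419, 0.2874, 0.2088]
tcp_rot: [0.886, 0.464, 0.005, 0.001]
contact_force: [-0.0, 0.1, -0.1]
opening: 0.656
finger_force: 0.0
t5.30 pos [0.6419 0.2874 0.2088] yaw 0.965 d [-0.1761 -0.0827  0.0169] rv [ 0.006 -0.008  0.   ] F [-0.   0.1 -0.1] op 0.656 ff 0.0 q6 0.88
[318.90286586 241.80509237]
(array([174.08894231, 166.6048951 ]), np.int32(4576), ((160.53883361816406, 161.5823974609375), (110.26289367675781, 67.40264129638672), 52.22431945800781))
(array([324.2741175, 174.4520836]), np.int32(15694), ((323.2845458984375, 178.5345001220703), (347.5927734375, 129.76089477539062), 40.30713653564453))
(array([318.4617849 , 237.90892449]), np.int32(2185), ((318.4999694824219, 237.0), (32.99999237060547, 67.99998474121094), 0.0))
(array([160.03218727, 244.42209217]), np.int32(1367), ((167.0, 246.0), (80.0, 34.0), 90.0))
```

Block one stands in the bin. Next, the second block.

```bash
python3 inch.py '[[-0.06,-0.028,0,0,0,0,0.65],[-0.12,-0.056,0,0,0,0,0.65],[-0.1761,-0.0827,0.01,0,0,0,0.65],[-0.1761,-0.0827,0.06,0,0,0,0.65],[-0.1761,-0.0827,0.12,0,0,0,0.65],[-0.1761,-0.0827,0.1425,0,0,0,0.65],[-0.1761,-0.0827,0.1425,0,0,0,0.65],[-0.1761,-0.0827,0.1425,0,0,0,0.2],[-0.1761,-0.0827,0.1425,0,0,0,0.2],[-0.1761,-0.0827,0.1425,0,0,0,0.2]]'; python3 - <<'E'
from h import *
delta([.57,.28,.19],.965)
E
```

```text
time: 6.6
eef_pos: [0.4734, 0.1895, 0.0612]
tcp_rot: [0.886, 0.464, 0.002, 0.001]
contact_force: [-0.6, -0.2, 6.8]
opening: 0.299
finger_force: 33.1
t6.60 pos [0.4734 0.1895 0.0612] yaw 0.965 d [ 0.1298  0.0283 -0.1282] rv [ 0.003 -0.003 -0.   ] F [-0.6 -0.2  6.8] op 0.299 ff 33.1 q6 0.79
```

```bash
python3 inch.py '[[0,0,-0.04,0,0,0,0.2],[0,0,-0.08,0,0,0,0.2],[0.0,0,-0.125,0,0,0,0.2],[0.06,0.015,-0.13,0,0,0,0.2],[0.1298,0.0283,-0.13,0,0,0,0.2],[0.1298,0.0283,-0.13,0,0,0,0.2],[0.1298,0.0283,-0.08,0,0,0,0.2],[0.1298,0.0283,-0.03,0,0,0,0.2],[0.1298,0.0283,-0.012,0,0,0,0.2],[0.1298,0.0283,-0.012,0,0,0,0.2]]'; python3 inch.py '[[0,0,0,0,0,0,0.65],[0,0,0,0,0,0,0.65],[0,0,-0.06,0,0,0,0.65],[0,0,-0.12,0,0,0,0.8]]'; python3 - <<'E'
from h import *
w=Cam("top"); w.crop(180,160,140,105,5.7,"t2.png") if 0 else cv2.imwrite("pics/t2.png",cv2.resize(w.rgb[160:310,180:380,::-1],(800,600),interpolation=cv2.INTER_CUBIC))
delta([.4883,.2339,.2],.67)
E
```

```text
time: 7.85
eef_pos: [0.5676, 0.2791, 0.0699]
tcp_rot: [0.886, 0.464, -0.001, -0.0]
contact_force: [0.3, -0.8, -0.5]
opening: 0.305
finger_force: 32.2
time: 8.35
eef_pos: [0.5686, 0.2796, 0.1931]
tcp_rot: [0.886, 0.464, 0.0, 0.0]
contact_force: [1.7, 0.2, 0.5]
opening: 0.796
finger_force: 0.0
t8.40 pos [0.5734 0.2813 0.2049] yaw 0.965 d [-0.0875 -0.043   0.0032] rv [ 0.009 -0.016  0.295] F [2.9 1.3 5. ] op 0.801 ff 0.0 q6 0.90
```

View pics/t2.png

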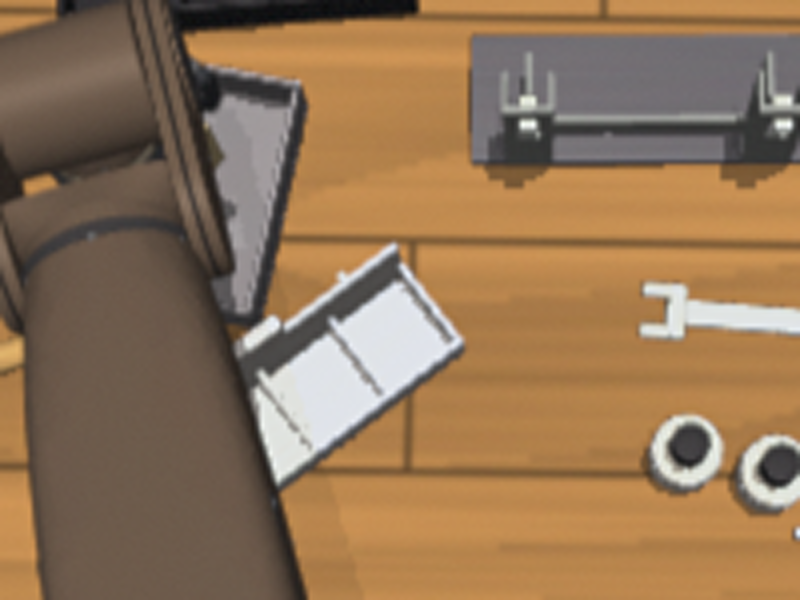

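The tray cells are empty now, and both blocks are in the bin. I'll turn the tool across the lug and measure from above it.

```bash
python3 inch.py '[[-0.0875,-0.043,-0.03,0,0,-0.18,0.8],[-0.0875,-0.043,-0.03,0,0,-0.36,0.8],[-0.0875,-0.043,-0.03,0,0,-0.54,0.8],[-0.0875,-0.043,-0.03,0,0,-0.72,0.8],[-0.0875,-0.043,-0.03,0,0,-0.9,0.8],[-0.0875,-0.043,-0.03,0,0,-1.08,0.8],[-0.0875,-0.043,-0.03,0,0,-1.275,0.8],[-0.0875,-0.043,-0.03,0,0,-1.275,0.5],[-0.0875,-0.043,-0.03,0,0,-1.275,0.5]]'; python3 - <<'E'
from h import *
delta([.4883,.2339,.2],.67+np.pi/2)
w=Cam("wrist","w2.png"); print(w.p,w.proj([.4883,.2339,.118]))
E
```

```text
time: 9.52
eef_pos: [0.4837, 0.2323, 0.2216]
tcp_rot: [0.437, 0.899, 0.0, 0.001]
contact_force: [0.0, -0.0, -0.5]
opening: 0.499
finger_force: 0.0
t9.53 pos [0.4837 0.2323 0.2216] yaw 2.237 d [-0.0016  0.0046  0.0216] rv [ 0.001  0.001 -0.004] F [ 0.  -0.  -0.5] op 0.499 ff 0.0 q6 -0.41
[0.43794837 0.2891576  0.36428666] [329.00420844 249.76120928]
```

View pics/w2.png

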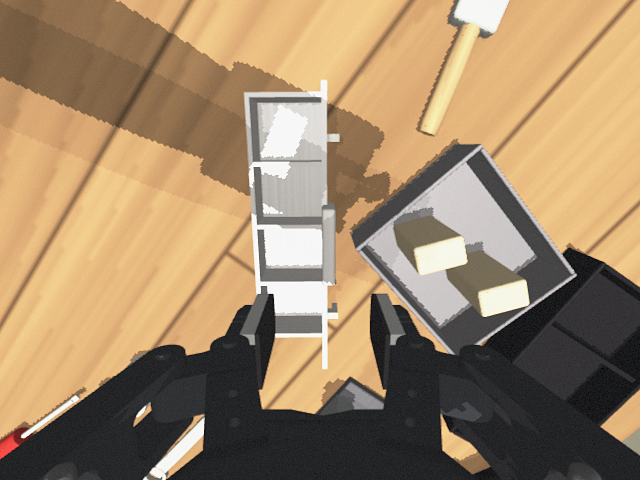

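Both blocks are in the bin, seen at (430,245) and (490,280). The lug top spans (323–335, 205–285) and the plate runs vertically from (324,80) to (324,368), so the tool is aligned with the tray.

```bash
python3 - <<'E'
from h import *
w=Cam("wrist")
L=w.cast((329,245),.118); a=w.cast((324.5,80),.098); b=w.cast((325,368),.098)
y=np.arctan2(-(a-b)[0],(a-b)[1]); m=(a+b)/2
print(L,a,b,np.linalg.norm(a-b),"yaw",y,"mid",m, "lug-mid in tray", (L-m)[:2]@np.array([np.cos(y),np.sin(y)]),(L-m)[:2]@np.array([-np.sin(y),np.cos(y)]))
for p in [(323,245),(335,245),(329,205),(329,285)]: print(w.cast(p,.118))
delta([L[0],L[1],.085],.667+np.pi/2)
E
```

```text
[0.48584517 0.23680235 0.118     ] [0.4121098  0.32502461 0.098     ] [0.55828373 0.14066383 0.098     ] 0.2352779549305467 yaw 0.6703775566413154 mid [0.48519677 0.23284422 0.098     ] lug-mid in tray 0.002967192268105081 0.0026986928332529926
[0.48234808 0.23405296 0.118     ]
[0.48934237 0.23955182 0.118     ]
[0.46726345 0.26015295 0.118     ]
[0.50573709 0.21180528 0.118     ]
t9.62 pos [0.4835 0.2322 0.2212] yaw 2.238 d [0.0022 0.0046 0.1362] rv [0.001 0.    0.   ] F [-0.4  0.8  0.9] op 0.501 ff 0.0 q6 -0.41
```

```bash
python3 inch.py '[[0.0015,0.0046,0.05,0,0,0,0.5],[0.0015,0.0046,0.1,0,0,0,0.5],[0.0015,0.0046,0.138,0,0,0,0.5],[0.0015,0.0046,0.138,0,0,0,0.5],[0.0015,0.0046,0.138,0,0,0,0],[0.0015,0.0046,0.138,0,0,0,0],[0.0015,0.0046,0.138,0,0,0,0],[0.0015,0.0046,0.138,0,0,0,0]]' 100; python3 - <<'E'
from h import *
delta([.48,.15,.21],.667+np.pi/2)
E
```

```text
time: 10.62
eef_pos: [0.4876, 0.2365, 0.0856]
tcp_rot: [0.436, 0.9, 0.001, 0.002]
contact_force: [-1.7, -1.6, 6.8]
opening: 0.103
finger_force: 98.3
t10.62 pos [0.4876 0.2365 0.0856] yaw 2.240 d [-0.0633 -0.0592 -0.1244] rv [0.003 0.002 0.002] F [-1.7 -1.6  6.8] op 0.103 ff 98.3 q6 -0.40
```

Gripped: an opening of 0.103 matches the 10 mm lug. Now lift and bring the tray in front of the rack.

```bash
python3 inch.py '[[0,0,-0.03,0,0,0,0],[0,0,-0.06,0,0,0,0],[0,0,-0.09,0,0,0,0],[0,0,-0.12,0,0,0,0]]'; python3 - <<'E'
from h import *
delta([.58,-.022,.205],np.pi/2)
E
```

```text
time: 11.12
eef_pos: [0.4853, 0.2362, 0.2029]
tcp_rot: [0.436, 0.9, -0.0, -0.0]
contact_force: [-0.0, 0.3, -5.2]
opening: 0.098
finger_force: 98.8
t11.12 pos [0.4853 0.2362 0.2029] yaw 2.240 d [-0.2613 -0.0858 -0.0022] rv [-0.001 -0.001  0.669] F [-0.   0.3 -5.2] op 0.098 ff 98.8 q6 -0.40
```

```bash
python3 inch.py '[[-0.03,-0.01,0,0,0,0.08,0],[-0.065,-0.02,0,0,0,0.16,0],[-0.1,-0.03,0,0,0,0.25,0],[-0.135,-0.04,0,0,0,0.35,0],[-0.17,-0.055,0,0,0,0.45,0],[-0.205,-0.068,0,0,0,0.55,0],[-0.235,-0.078,0,0,0,0.63,0],[-0.2613,-0.0858,0,0,0,0.669,0],[-0.2613,-0.0858,0,0,0,0.669,0],[-0.2613,-0.0858,0,0,0,0.669,0]]'; python3 - <<'E'
from h import *
delta([.598,-.022,.133],np.pi/2)
w=Cam("wrist","w3.png"); t=Cam("top"); cv2.imwrite("pics/t3.png",cv2.resize(t.rgb[160:280,270:430,::-1],(800,600),interpolation=cv2.INTER_CUBIC))
E
```

```text
time: 12.38
eef_pos: [0.5801, -0.0214, 0.202]
tcp_rot: [0.707, 0.707, -0.0, -0.001]
contact_force: [0.6, 0.2, -5.1]
opening: 0.098
finger_force: 98.8
t12.38 pos [ 0.5801 -0.0214  0.202 ] yaw 1.571 d [-0.0007  0.018   0.069 ] rv [-0.001 -0.001 -0.   ] F [ 0.6  0.2 -5.1] op 0.098 ff 98.8 q6 -0.21
```

View pics/w3.png

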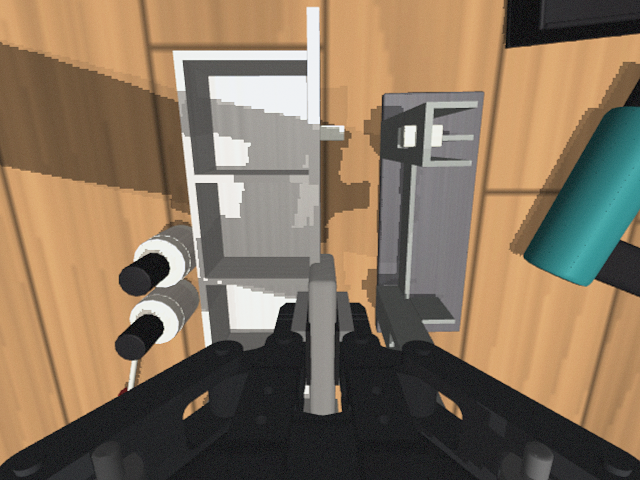

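View pics/t3.png

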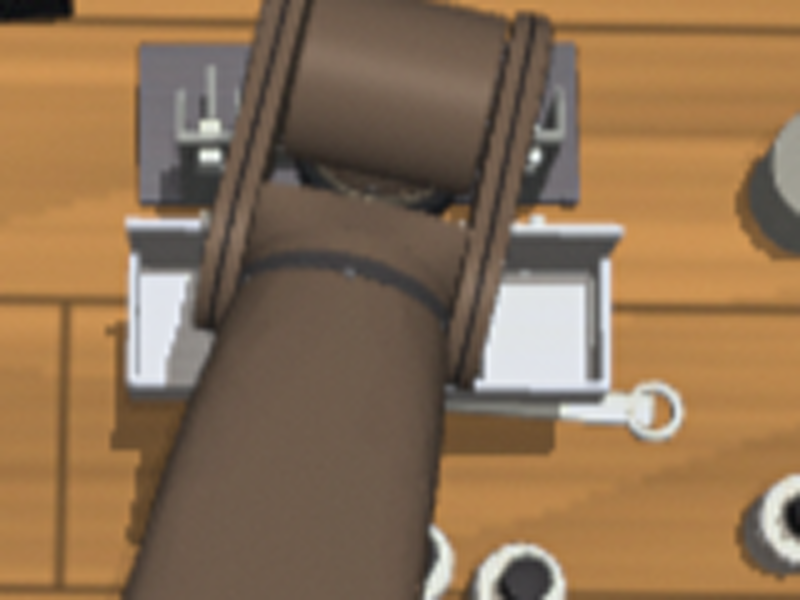

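The wrist view shows the left hook at (335,132) and the left upright top at about (450,132), with the catch at (410,136). In the top view the plate edge runs from (126,222) to (622,230).

```bash
python3 - <<'E'
from h import *
w=Cam("wrist"); t=Cam("top"); f=lambda u,v,z:t.cast((270+u/5-.4,160+v/5-.4),z).round(4)
z0=.1164
print("hookL",w.cast((335,132),z0+.07),"plateL end",w.cast((313,8),z0+.098),"uprL front corners",w.cast((426,102),.156),w.cast((426,164),.156),"catchL",w.cast((405,136),.14), "uprR", w.cast((425,325),.156))
a,b=f(126,222,z0+.098),f(622,230,z0+.098); print("top plate",a,b,(a+b)/2,np.arctan2(-(a-b)[0],(a-b)[1]))
a,b=f(140,203,.012),f(578,207,.012);print("foot",a,b,np.arctan2(-(a-b)[0],(a-b)[1]))
print("hooks top",f(203,215,z0+.07),f(538,222,z0+.07), "catches",f(210,155,.14),f(538,157,.14))
a,b=w.cast((387,94),.012),w.cast((378,300),.012);print("wfoot",a,b,np.arctan2(-(a-b)[0],(a-b)[1]))
a,b=w.cast((307,8),z0+.098),w.cast((309,200),z0+.098);print("wplate",a,b,np.arctan2(-(a-b)[0],(a-b)[1]))
E
```

```text
hookL [0.58466772 0.05698184 0.1864    ] plateL end [0.57606872 0.09453847 0.2144    ] uprL front corners [0.6317581  0.07257552 0.156     ] [0.63437193 0.04193275 0.156     ] catchL [0.62585511 0.05654865 0.14      ] uprR [ 0.64192632 -0.05378906  0.156     ]
top plate [0.5778 0.0954 0.2144] [ 0.5775 -0.14    0.2144] [ 0.57765 -0.0223   0.2144 ] -0.0012744258181131385
foot [0.6346 0.0964 0.012 ] [ 0.6361 -0.1413  0.012 ] 0.006310391625687225
hooks top [0.5882 0.0594 0.1864] [ 0.5873 -0.1028  0.1864] catches [0.6298 0.0572 0.14  ] [ 0.6313 -0.1073  0.14  ]
wfoot [0.63652848 0.09544087 0.012     ] [ 0.63775299 -0.10443204  0.012     ] 0.006126373367965629
wplate [0.57410189 0.09453809 0.2144    ] [0.57411919 0.03147673 0.2144    ] 0.0002743159454769232
```

```bash
python3 inch.py '[[-0.0007,0.018,0.03,0,0,-0.004,0],[-0.0007,0.018,0.055,0,0,-0.004,0],[-0.0007,0.018,0.069,0,0,-0.004,0],[-0.0007,0.018,0.069,0,0,-0.004,0],[-0.0007,0.018,0.069,0,0,-0.004,0]]'; python3 - <<'E'
from h import *
delta([.634,-.0222,.1326],np.pi/2+.004)
s=Cam("scene"); print([s.proj(p).round() for p in [(.633,.057,.106),(.633,-.102,.106)]]); s.crop(230,240,160,120,5,"s4.png")
E
```

```text
time: 13.2
eef_pos: [0.5997, -0.0227, 0.1352]
tcp_rot: [0.706, 0.709, 0.001, 0.001]
contact_force: [-0.2, 0.4, -5.0]
opening: 0.099
finger_force: 99.0
t13.20 pos [ 0.5997 -0.0227  0.1352] yaw 1.575 d [0.0003 0.0343 0.0027] rv [0.002 0.001 0.   ] F [-0.2  0.4 -5. ] op 0.099 ff 99.0 q6 -0.21
[array([340., 284.]), array([259., 303.])]
```

View pics/s4.png

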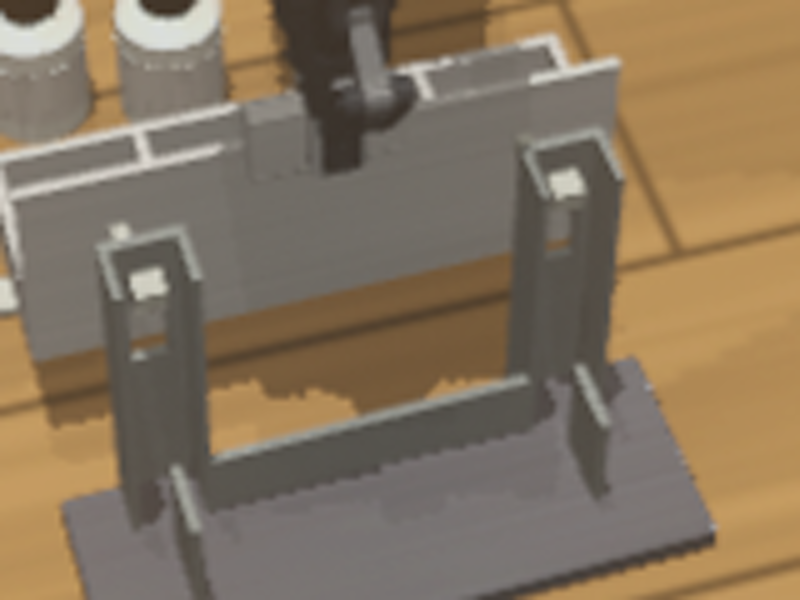

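The tray is level and square in front of the uprights. Now push in.

```bash
python3 inch.py '[[0.0003,0.006,0.002,0,0,0,0],[0.0003,0.012,0.002,0,0,0,0],[0.0003,0.017,0.002,0,0,0,0],[0.0003,0.021,0.002,0,0,0,0],[0.0003,0.024,0.002,0,0,0,0],[0.0003,0.027,0.002,0,0,0,0],[0.0003,0.027,0.002,0,0,0,0]]'; python3 inch.py '[[0,0.002,0,0,0,0,0],[0,0.004,0,0,0,0,0],[0,0.006,0,0,0,0,0],[0,0.008,0,0,0,0,0],[0,0.008,0,0,0,0,0]]'; python3 -c "
from h import *
delta([.634,-.0222,.1326],np.pi/2+.004)"
```

```text
time: 14.12
eef_pos: [0.626, -0.0223, 0.1318]
tcp_rot: [0.706, 0.709, 0.0, 0.0]
contact_force: [0.2, 0.6, -6.2]
opening: 0.102
finger_force: 99.0
time: 14.75
eef_pos: [0.6334, -0.0221, 0.1316]
tcp_rot: [0.706, 0.709, -0.0, -0.001]
contact_force: [-4.9, 0.5, -3.7]
opening: 0.096
finger_force: 99.3
t14.75 pos [ 0.6334 -0.0221  0.1316] yaw 1.575 d [-0.0001  0.0006 -0.001 ] rv [-0.002 -0.     0.   ] F [-4.9  0.5 -3.7] op 0.096 ff 99.3 q6 -0.20
```

```bash
python3 inch.py '[[0,0.001,0.003,0,0,0,0],[0,0.001,0.006,0,0,0,0],[0,0.001,0.009,0,0,0,0],[0,0.001,0.012,0,0,0,0],[0,0.001,0.015,0,0,0,0],[0,0.001,0.016,0,0,0,0],[0,0.001,0.016,0,0,0,0]]'; python3 -c "
from h import *
delta([.634,-.0222,.1156],np.pi/2+.004)"
```

```text
time: 15.62
eef_pos: [0.6349, -0.0222, 0.1159]
tcp_rot: [0.705, 0.709, -0.0, 0.0]
contact_force: [-4.0, 0.3, -1.9]
opening: 0.1
finger_force: 99.5
t15.62 pos [ 0.6349 -0.0222  0.1159] yaw 1.576 d [-0.     -0.0009  0.0003] rv [-0.     0.     0.001] F [-4.   0.3 -1.9] op 0.100 ff 99.5 q6 -0.20
```

Still pressing on the catches (Fx -4), so go further down in small steps.

```bash
for i in 1 ; do python3 inch.py '[[0,0,0.002,0,0,0,0],[0,0,0.004,0,0,0,0],[0,0,0.004,0,0,0,0]]' | sed -n 2,4p; python3 inch.py '[[0,0,0.002,0,0,0,0],[0,0,0.004,0,0,0,0],[0,0,0.004,0,0,0,0]]'; done
```

```text
eef_pos: [0.635, -0.0221, 0.1155]
tcp_rot: [0.705, 0.709, -0.0, -0.0]
contact_force: [-11.0, 2.8, 9.9]
time: 16.38
eef_pos: [0.6352, -0.0221, 0.1153]
tcp_rot: [0.705, 0.709, -0.001, -0.0]
contact_force: [-18.2, 3.3, 24.1]
opening: 0.103
finger_force: 103.6
```

```bash
python3 - <<'E'
from h import *
s=Cam("scene"); a=s.rgb[280:320,240:280,::-1]; b=s.rgb[255:295,325:365,::-1]
cv2.imwrite("pics/s5.png",cv2.resize(np.hstack([a,b]),(800,400),interpolation=cv2.INTER_CUBIC))
E
```

```text
(no output)
```

View pics/s5.png

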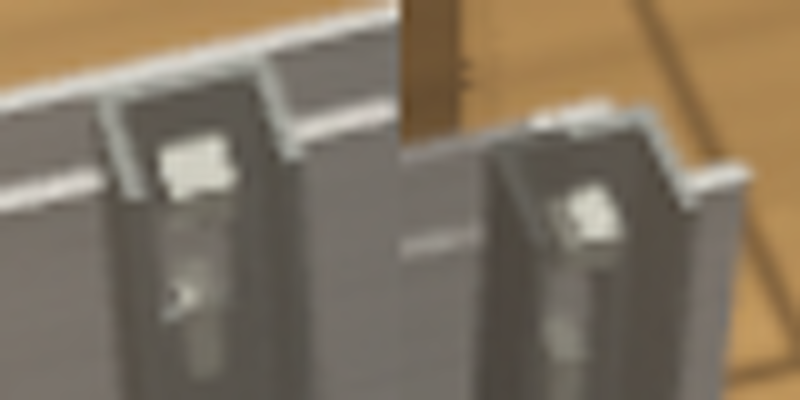

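```bash
python3 - <<'E'
from h import *
s=Cam("scene"); o=cv2.imread("pics/scene0.png")[:,:,::-1]
for im in (o,s.rgb):
    m=(im.min(2)>165).astype(np.uint8)
    for roi in ((252,288,268,304),(337,268,349,282)):
        print([(b[0].round(1),b[1]) for b in s.blobs(m,roi,6)])
delta([.634,-.0222,.1156],np.pi/2+.004)
E
```

```text
[(array([259.1, 296.3]), np.int32(24))]
[(array([342.8, 276.3]), np.int32(23))]
[(array([258.8, 296.4]), np.int32(27))]
[(array([343.7, 276.2]), np.int32(15))]
t16.48 pos [ 0.6352 -0.0222  0.1153] yaw 1.577 d [-0.     -0.0012 -0.0003] rv [-0.001  0.001  0.002] F [-17.5   1.4  23.2] op 0.103 ff 103.6 q6 -0.20
```

Catch pixels match the sprung-out reference to within 1 px on both sides. Ease off, release and rise.

```bash
python3 inch.py '[[0,-0.001,-0.004,0,0,0,0],[0,-0.001,-0.007,0,0,0,0],[0,-0.001,-0.007,0,0,0,0.2],[0,-0.001,-0.007,0,0,0,0.45],[0,-0.001,-0.007,0,0,0,0.45],[0,-0.001,-0.04,0,0,0,0.45],[0,-0.001,-0.08,0,0,0,0.45],[0,-0.001,-0.12,0,0,0,0.45],[0,-0.04,-0.13,0,0,0,0.65],[0,-0.08,-0.13,0,0,0,0.65]]' 40; python3 - <<'E'
from h import *
s=Cam("scene"); o=cv2.imread("pics/scene0.png")[:,:,::-1]
im=s.rgb; m=(im.min(2)>165).astype(np.uint8)
for roi in ((252,288,268,304),(337,268,349,282)): print([(b[0].round(1),b[1]) for b in s.blobs(m,roi,6)])
delta([.43,-.05,.23],np.pi/2)
w=Cam("wrist","w6.png")
t=Cam("top"); cv2.imwrite("pics/t6.png",t.rgb[:,:,::-1])
h=t.hsv
print([(b[0].round(1),b[1],t.cast(b[0],.098).round(4)) for b in t.blobs((h[...,2]<60).astype(np.uint8),(335,250,445,295))])
h=s.hsv
for b in s.blobs((s.rgb.max(2)<45).astype(np.uint8),(130,215,285,290),20): print("S",b[0].round(1),b[1],s.cast(b[0],.081).round(4))
E
```

```text
time: 17.73
eef_pos: [0.5554, -0.0229, 0.24]
tcp_rot: [0.706, 0.708, 0.001, 0.002]
contact_force: [-0.2, -1.1, -0.2]
opening: 0.651
finger_force: 0.0
[(array([258.9, 296.3]), np.int32(26))]
[(array([342.8, 276.3]), np.int32(23))]
t17.77 pos [ 0.5502 -0.022   0.2376] yaw 1.575 d [-0.0275 -0.1203  0.0081] rv [-0.004 -0.     0.004] F [-1.   1.4 -1.6] op 0.649 ff 0.0 q6 -0.23
[(array([432. , 262.2]), np.int32(49), array([ 0.459 , -0.2498,  0.098 ])), (array([372.2, 278.7]), np.int32(13), array([ 0.415 , -0.0982,  0.098 ]))]
```

View pics/w6.png

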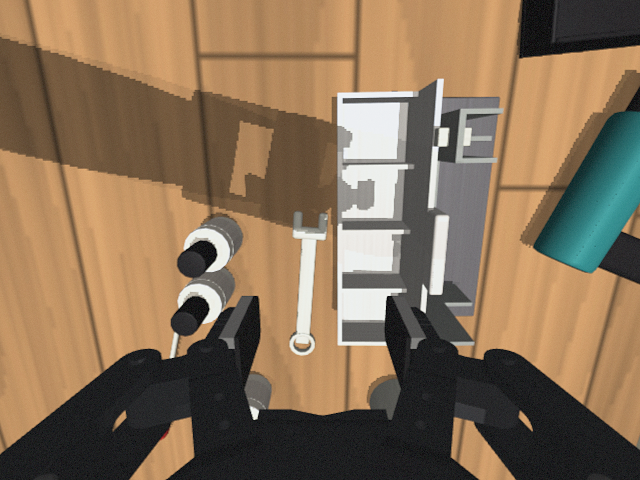

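The tray hangs with the catches over its plate. The caps of A and B show at about (192,262) and (183,320), with C hidden under the gripper. Next, cast the cap tops from both views.

```bash
python3 - <<'E'
from h import *
w=Cam("wrist"); t=Cam("top"); s=Cam("scene")
for u in ((192,262),(183,320)): print("w",w.cast(u,.098).round(4))
for u in ((352.1,270.6),(374.6,276.1)): print("t",t.cast(u,.098).round(4))
for nm,c,roi in (("w",w,(150,220,240,345)),("t",t,(335,245,450,300)),("s",s,(150,215,285,285))):
    m=((c.rgb.max(2)<85)&(c.rgb.max(2).astype(int)-c.rgb.min(2)<25)).astype(np.uint8)
    for b in c.blobs(m,roi,20): print(nm,b[0].round(1),b[1],c.cast(b[0],.098 if nm=="t" else .081).round(4))
delta([.46,-.05,.24],0)
E
```

```text
w [ 0.4405 -0.047   0.098 ]
w [ 0.4266 -0.1027  0.098 ]
t [ 0.4347 -0.0477  0.098 ]
t [ 0.4216 -0.1044  0.098 ]
w [191.6 258.4] 1027 [ 0.4338 -0.0493  0.081 ]
w [184.9 315.6] 1012 [ 0.4213 -0.1072  0.081 ]
w [217.6 329. ] 558 [ 0.4515 -0.1215  0.081 ]
w [236.8 336.2] 96 [ 0.4697 -0.1293  0.081 ]
t [356.8 262.9] 128 [ 0.4544 -0.0595  0.098 ]
t [432.2 262.2] 86 [ 0.4589 -0.2501  0.098 ]
t [374.4 276.2] 76 [ 0.4212 -0.104   0.098 ]
t18.02 pos [ 0.5559 -0.0227  0.2383] yaw 1.575 d [-0.0269 -0.096  -0.0019] rv [ 1.000e-03 -1.000e-03  1.575e+00] F [ 0.5 -0.1  0.5] op 0.655 ff 0.0 q6 -0.23
```

```bash
python3 inch.py '[[-0.0251,-0.04,0,0,0,0.18,0.55],[-0.0251,-0.08,0,0,0,0.36,0.55],[-0.0251,-0.1214,0,0,0,0.54,0.55],[-0.0251,-0.1214,0,0,0,0.72,0.55],[-0.0251,-0.1214,0,0,0,0.9,0.55],[-0.0251,-0.1214,0,0,0,1.08,0.55],[-0.0251,-0.1214,0,0,0,1.26,0.55],[-0.0251,-0.1214,0.03,0,0,1.44,0.55],[-0.0251,-0.1214,0.06,0,0,1.575,0.55],[-0.0251,-0.1214,0.06,0,0,1.575,0.55]]'; python3 - <<'E'
from h import *
delta([.4345,-.0478,.064],0)
w=Cam("wrist","w7.png"); print(w.proj((.4345,-.0478,.098)),w.proj((.4215,-.104,.098)))
E
```

```text
time: 19.27
eef_pos: [0.4327, -0.0478, 0.1757]
tcp_rot: [1.0, 0.001, -0.003, -0.001]
contact_force: [0.3, 0.6, -0.3]
opening: 0.55
finger_force: 0.0
t19.27 pos [ 0.4327 -0.0478  0.1757] yaw 0.001 d [0.0023 0.0003 0.1117] rv [-0.002  0.005  0.001] F [ 0.3  0.6 -0.3] op 0.550 ff 0.0 q6 1.23
[323.20360259 252.38692184] [405.97003706 270.77506917]
```

View pics/w7.png

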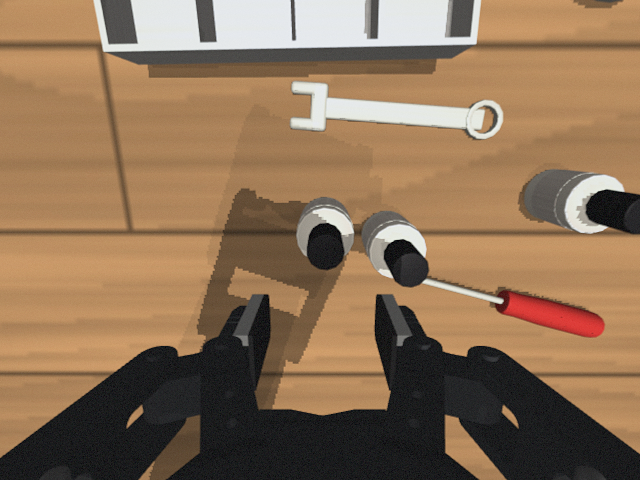

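Cap tops at (326,252) and (410,270) match the predictions to within 4 px. That was my last picture, so from here I work from numbers. Grip A.

```bash
python3 inch.py '[[0.0015,0.001,0.04,0,0,0,0.55],[0.0015,0.001,0.08,0,0,0,0.55],[0.0015,0.001,0.108,0,0,0,0.55],[0.0015,0.001,0.109,0,0,0,0.55],[0.0015,0.001,0.109,0,0,0,0.1],[0.0015,0.001,0.109,0,0,0,0.1],[0.0015,0.001,0.109,0,0,0,0.1],[0.0015,0.001,0.109,0,0,0,0.1]]' 40; python3 inch.py '[[0,0,-0.04,0,0,0,0.1],[0,0,-0.08,0,0,0,0.1],[0,0,-0.12,0,0,0,0.1],[0,0,-0.12,0,0,0,0.1]]';python3 -c "
from h import *
delta([.597,.0065,.19],0)"
```

```text
time: 20.32
eef_pos: [0.4371, -0.0497, 0.0711]
tcp_rot: [1.0, 0.0, 0.002, 0.001]
contact_force: [1.2, 0.8, 6.7]
opening: 0.29
finger_force: 39.8
time: 20.82
eef_pos: [0.437, -0.0498, 0.1924]
tcp_rot: [1.0, 0.0, 0.004, 0.001]
contact_force: [0.1, -0.7, -1.8]
opening: 0.293
finger_force: 40.0
t20.82 pos [ 0.437  -0.0498  0.1924] yaw 0.000 d [ 0.16   -0.0563  0.0034] rv [ 0.003 -0.007  0.   ] F [ 0.1 -0.7 -1.8] op 0.293 ff 40.0 q6 1.23
```

```bash
python3 inch.py '[[0.04,-0.015,0,0,0,0,0.1],[0.08,-0.03,0,0,0,0,0.1],[0.12,-0.045,0,0,0,0,0.1],[0.15,-0.0563,0,0,0,0,0.1],[0.16,-0.0563,0,0,0,0,0.1],[0.16,-0.0563,0,0,0,0,0.1],[0.16,-0.0563,0.03,0,0,0,0.1],[0.16,-0.0563,0.06,0,0,0,0.1],[0.16,-0.0563,0.075,0,0,0,0.1],[0.16,-0.0563,0.075,0,0,0,0.1]]';python3 -c "
from h import *
delta([.597,.0065,.106],0)"
```

```text
time: 22.08
eef_pos: [0.5936, 0.007, 0.1125]
tcp_rot: [1.0, -0.0, -0.002, -0.0]
contact_force: [1.0, 0.1, -0.8]
opening: 0.287
finger_force: 39.9
t22.07 pos [0.5936 0.007  0.1125] yaw -0.001 d [0.0035 0.0005 0.0065] rv [-0.     0.003 -0.001] F [ 1.   0.1 -0.8] op 0.287 ff 39.9 q6 1.41
```

```bash
python3 inch.py '[[0.002,0,0.003,0,0,0,0.1],[0.002,0,0.005,0,0,0,0.1],[0.002,0,0.0065,0,0,0,0.1],[0.002,0,0.0065,0,0,0,0.1]]';python3 inch.py '[[0,0,0,0,0,0,0.4],[0,0,0,0,0,0,0.5],[0,0,0,0,0,0,0.5],[0,0,-0.04,0,0,0,0.5],[0,0,-0.08,0,0,0,0.5],[-0.04,0,-0.1,0,0,0,0.5],[-0.09,0.05,-0.1,0,0,0,0.5]]'; python3 - <<'E'
from h import *
delta([.4215,-.1045,.18],0)
t=Cam("top"); s=Cam("scene")
for nm,c,roi in (("t",t,(335,245,450,300)),("s",s,(150,215,255,285))):
    m=((c.rgb.max(2)<85)&(c.rgb.max(2).astype(int)-c.rgb.min(2)<25)).astype(np.uint8)
    for b in c.blobs(m,roi,20): print(nm,b[0].round(1),b[1],c.cast(b[0],.098 if nm=="t" else .085).round(4))
im=s.rgb; m=(im.min(2)>165).astype(np.uint8)
for roi in ((252,288,268,304),(337,268,349,282)): print([(b[0].round(1),b[1]) for b in s.blobs(m,roi,6)])
E
```

```text
time: 22.58
eef_pos: [0.5971, 0.0072, 0.1075]
tcp_rot: [1.0, -0.0, 0.0, 0.0]
contact_force: [0.0, 0.7, -1.6]
opening: 0.294
finger_force: 39.9
time: 23.45
eef_pos: [0.5137, -0.0364, 0.2103]
tcp_rot: [1.0, 0.002, 0.003, 0.001]
contact_force: [-0.4, -1.0, 0.5]
opening: 0.499
finger_force: 0.0
t23.45 pos [ 0.5137 -0.0364  0.2103] yaw 0.004 d [-0.0927  0.0677  0.0299] rv [ 0.001 -0.006  0.004] F [-0.4 -1.   0.5] op 0.499 ff 0.0 q6 1.30
t [356.5 259.2] 245 [ 0.4638 -0.0586  0.098 ]
t [432.2 262.2] 86 [ 0.4589 -0.2501  0.098 ]
t [374.4 276.2] 76 [ 0.4212 -0.104   0.098 ]
[(array([258.9, 296.3]), np.int32(26))]
[(array([342.8, 276.3]), np.int32(23))]
```

```bash
python3 inch.py '[[-0.05,0.035,0,0,0,0,0.5],[-0.0915,0.069,0.02,0,0,0,0.5],[-0.0915,0.069,0.04,0,0,0,0.5],[-0.0915,0.069,0.04,0,0,0,0.5]]'; python3 - <<'E'
from h import *
delta([.4222,-.1055,.069],0)
w=Cam("wrist"); print(w.proj((.4222,-.1055,.098)))
m=(w.rgb.max(2)<60).astype(np.uint8)
for b in w.blobs(m,(285,180,365,290),50): print(b)
E
```

```text
time: 24.05
eef_pos: [0.4204, -0.1058, 0.1661]
tcp_rot: [1.0, -0.001, -0.001, -0.001]
contact_force: [0.2, -0.7, -0.1]
opening: 0.498
finger_force: 0.0
t24.05 pos [ 0.4204 -0.1058  0.1661] yaw -0.001 d [ 0.0021 -0.0002  0.0971] rv [-0.002  0.002 -0.001] F [ 0.2 -0.7 -0.1] op 0.498 ff 0.0 q6 1.09
[322.63402765 257.04130685]
(array([324.42364865, 251.14662162]), np.int32(1480), ((325.0, 250.5), (38.0, 47.0), 0.0))
```

```bash
python3 inch.py '[[0.0021,0.0005,0.04,0,0,0,0.5],[0.0021,0.0005,0.08,0,0,0,0.5],[0.0021,0.0005,0.095,0,0,0,0.5],[0.0021,0.0005,0.095,0,0,0,0.1],[0.0021,0.0005,0.095,0,0,0,0.1],[0.0021,0.0005,0.095,0,0,0,0.1],[0.0021,0.0005,0.095,0,0,0,0.1]]' 40; python3 inch.py '[[0,0,-0.04,0,0,0,0.1],[0,0,-0.08,0,0,0,0.1],[0,0,-0.12,0,0,0,0.1],[0,0,-0.12,0,0,0,0.1]]';python3 -c "
from h import *
delta([.597,-.0515,.19],0)"
```

```text
time: 24.98
eef_pos: [0.4238, -0.1067, 0.073]
tcp_rot: [1.0, -0.0, 0.001, 0.0]
contact_force: [0.2, 0.9, -2.3]
opening: 0.291
finger_force: 39.3
time: 25.48
eef_pos: [0.4257, -0.1077, 0.1965]
tcp_rot: [1.0, -0.0, 0.004, 0.002]
contact_force: [-0.1, 0.7, -1.9]
opening: 0.291
finger_force: 40.0
t25.48 pos [ 0.4257 -0.1077  0.1965] yaw -0.000 d [ 0.1712 -0.0563  0.0077] rv [ 0.004 -0.008 -0.   ] F [-0.1  0.7 -1.9] op 0.291 ff 40.0 q6 1.09
```

```bash
python3 inch.py '[[0.05,-0.015,0,0,0,0,0.1],[0.1,-0.03,0,0,0,0,0.1],[0.14,-0.045,0,0,0,0,0.1],[0.1712,-0.0563,0,0,0,0,0.1],[0.1712,-0.0563,0,0,0,0,0.1],[0.1712,-0.0563,0,0,0,0,0.1],[0.1712,-0.0563,0.03,0,0,0,0.1],[0.1712,-0.0563,0.06,0,0,0,0.1],[0.1712,-0.0563,0.08,0,0,0,0.1],[0.1712,-0.0563,0.08,0,0,0,0.1]]';python3 -c "
from h import *
delta([.597,-.0515,.109],0)"
```

```text
time: 26.72
eef_pos: [0.5934, -0.0503, 0.1106]
tcp_rot: [1.0, -0.0, -0.001, -0.0]
contact_force: [-0.6, 0.2, -2.8]
opening: 0.289
finger_force: 39.9
t26.73 pos [ 0.5934 -0.0503  0.1106] yaw -0.001 d [0.0036 0.0012 0.0015] rv [-0.001  0.003 -0.001] F [-0.6  0.2 -2.8] op 0.289 ff 39.9 q6 1.32
```

```bash
python3 inch.py '[[0.0025,0.0008,0.001,0,0,0,0.1],[0.0025,0.0008,0.001,0,0,0,0.1]]';python3 inch.py '[[0,0,0,0,0,0,0.4],[0,0,0,0,0,0,0.5],[0,0,0,0,0,0,0.5],[0,0,-0.04,0,0,0,0.5],[0,0,-0.08,0,0,0,0.5],[-0.04,0.02,-0.1,0,0,0,0.5],[-0.09,0.06,-0.1,0,0,0,0.5]]'; python3 - <<'E'
from h import *
t=Cam("top"); s=Cam("scene")
for nm,c,roi in (("t",t,(400,245,450,300)),("s",s,(150,215,255,285))):
    m=((c.rgb.max(2)<85)&(c.rgb.max(2).astype(int)-c.rgb.min(2)<25)).astype(np.uint8)
    for b in c.blobs(m,roi,20): print(nm,b[0].round(1),b[1],c.cast(b[0],.098 if nm=="t" else .085).round(4))
im=s.rgb; m=(im.min(2)>165).astype(np.uint8)
for roi in ((252,288,268,304),(337,268,349,282)): print([(b[0].round(1),b[1]) for b in s.blobs(m,roi,6)])
delta([.460,-.251,.18],0)
E
```

```text
time: 26.98
eef_pos: [0.598, -0.0513, 0.1127]
tcp_rot: [1.0, -0.0, 0.001, 0.0]
contact_force: [-1.0, -0.3, -2.7]
opening: 0.291
finger_force: 39.9
time: 27.85
eef_pos: [0.5092, -0.1105, 0.2144]
tcp_rot: [1.0, 0.001, 0.003, 0.001]
contact_force: [-0.5, -1.3, 0.1]
opening: 0.497
finger_force: 0.0
t [432.2 262.2] 86 [ 0.4589 -0.2501  0.098 ]
[(array([258.8, 296.4]), np.int32(27))]
[(array([342.8, 276.3]), np.int32(23))]
t27.95 pos [ 0.505  -0.1119  0.2112] yaw -0.004 d [-0.0444  0.1392  0.0314] rv [ 0.001  0.002 -0.004] F [-0.1  0.4 -0.1] op 0.500 ff 0.0 q6 1.16
```

```bash
python3 inch.py '[[-0.015,0.05,0,0,0,0,0.5],[-0.03,0.1,0,0,0,0,0.5],[-0.0444,0.1392,0.02,0,0,0,0.5],[-0.0444,0.1392,0.04,0,0,0,0.5],[-0.0444,0.1392,0.04,0,0,0,0.5]]'; python3 - <<'E'
from h import *
delta([.460,-.2515,.071],0)
w=Cam("wrist"); print(w.proj((.460,-.2515,.098)))
m=(w.rgb.max(2)<60).astype(np.uint8)
for b in w.blobs(m,(285,180,365,290),50): print(b)
E
```

```text
time: 28.58
eef_pos: [0.463, -0.2488, 0.1696]
tcp_rot: [1.0, -0.001, -0.001, -0.001]
contact_force: [-0.4, 0.7, 0.6]
opening: 0.498
finger_force: 0.0
t28.57 pos [ 0.463  -0.2488  0.1696] yaw -0.001 d [-0.0027  0.003   0.0986] rv [-0.003  0.003 -0.001] F [-0.4  0.7  0.6] op 0.498 ff 0.0 q6 0.89
[327.3770299  262.38460888]
(array([331.79751209, 255.99585349]), np.int32(1447), ((332.5, 255.5), (47.0, 37.0), 90.0))
```

```bash
python3 inch.py '[[-0.001,0.0045,0.04,0,0,0,0.5],[-0.001,0.0045,0.08,0,0,0,0.5],[-0.001,0.0045,0.097,0,0,0,0.5],[-0.001,0.0045,0.097,0,0,0,0.1],[-0.001,0.0045,0.097,0,0,0,0.1],[-0.001,0.0045,0.097,0,0,0,0.1],[-0.001,0.0045,0.097,0,0,0,0.1]]' 40; python3 inch.py '[[0,0,-0.04,0,0,0,0.1],[0,0,-0.08,0,0,0,0.1],[0,0,-0.12,0,0,0,0.1],[0,0,-0.12,0,0,0,0.1]]';python3 -c "
from h import *
delta([.597,-.1095,.19],0)"
```

```text
time: 29.5
eef_pos: [0.4633, -0.2541, 0.0752]
tcp_rot: [1.0, -0.0, 0.001, 0.0]
contact_force: [-0.4, 0.3, -0.8]
opening: 0.292
finger_force: 39.2
time: 30.0
eef_pos: [0.4649, -0.2554, 0.1989]
tcp_rot: [1.0, -0.0, 0.004, 0.003]
contact_force: [0.3, -0.5, -1.9]
opening: 0.29
finger_force: 39.8
t30.00 pos [ 0.4649 -0.2554  0.1989] yaw -0.000 d [ 0.132 -0.146  0.009] rv [ 0.006 -0.007 -0.   ] F [ 0.3 -0.5 -1.9] op 0.290 ff 39.8 q6 0.88
```

```bash
python3 inch.py '[[0,-0.05,0,0,0,0,0.1],[0.02,-0.1,0,0,0,0,0.1],[0.06,-0.13,0,0,0,0,0.1],[0.1,-0.146,0,0,0,0,0.1],[0.132,-0.146,0,0,0,0,0.1],[0.132,-0.146,0,0,0,0,0.1],[0.132,-0.146,0.03,0,0,0,0.1],[0.132,-0.146,0.06,0,0,0,0.1],[0.132,-0.146,0.083,0,0,0,0.1],[0.132,-0.146,0.083,0,0,0,0.1]]';python3 -c "
from h import *
delta([.597,-.1095,.111],0)"
```

```text
time: 31.25
eef_pos: [0.5931, -0.1079, 0.1088]
tcp_rot: [1.0, -0.0, -0.002, -0.0]
contact_force: [0.7, 0.6, -2.7]
opening: 0.29
finger_force: 39.8
t31.25 pos [ 0.5931 -0.1079  0.1088] yaw -0.001 d [ 0.0039  0.0016 -0.0023] rv [-0.001  0.003 -0.001] F [ 0.7  0.6 -2.7] op 0.290 ff 39.8 q6 1.22
```

```bash
python3 inch.py '[[0.002,0.001,0,0,0,0,0.1],[0.002,0.001,0,0,0,0,0.1]]';python3 inch.py '[[0,0,0,0,0,0,0.4],[0,0,0,0,0,0,0.5],[0,0,0,0,0,0,0.5],[0,0,-0.04,0,0,0,0.5],[0,0,-0.08,0,0,0,0.5],[0,0,-0.12,0,0,0,0.5],[-0.06,0.06,-0.14,0,0,0,0.5],[-0.1,0.12,-0.14,0,0,0,0.5],[-0.12,0.18,-0.14,0,0,0,0.5],[-0.12,0.24,-0.14,0,0,0,0.5]]'; python3 inch.py '[[-0.03,0.06,0,0,0,0,0.5],[-0.06,0.12,0,0,0,0,0.5],[-0.06,0.12,0,0,0,0,0.5],[-0.06,0.12,0,0,0,0,0.5],[-0.06,0.12,0,0,0,0,0.5]]' | head -2; python3 - <<'E'
from h import *
t=Cam("top"); s=Cam("scene")
for nm,c,roi in (("t",t,(270,175,410,255)),("bench",t,(320,250,445,300))):
    m=((c.rgb.max(2)<85)&(c.rgb.max(2).astype(int)-c.rgb.min(2)<25)).astype(np.uint8)
    for b in c.blobs(m,roi,20): print(nm,b[0].round(1),b[1],c.cast(b[0],.132).round(4),c.cast(b[0],.098).round(4))
print([t.proj((.597,y,.132)).round(1) for y in (.0645,.0065,-.0515,-.1095)])
im=s.rgb; m=(im.min(2)>165).astype(np.uint8)
for roi in ((252,288,268,304),(337,268,349,282)): print([(b[0].round(1),b[1]) for b in s.blobs(m,roi,6)])
delta([.5,-.3,.2],0)
E
```

```text
time: 31.5
eef_pos: [0.597, -0.1089, 0.1123]
tcp_rot: [1.0, -0.0, 0.0, 0.0]
contact_force: [-0.3, -0.2, -1.4]
opening: 0.286
finger_force: 39.9
time: 32.75
eef_pos: [0.4801, -0.3217, 0.252]
tcp_rot: [1.0, -0.0, 0.001, 0.0]
contact_force: [1.7, 0.2, -0.2]
opening: 0.501
finger_force: 0.0
time: 33.38
eef_pos: [0.422, -0.4391, 0.2511]
t [368.2 187.4] 33 [ 0.6423 -0.0855  0.132 ] [ 0.6511 -0.0882  0.098 ]
t [344.7 196.4] 490 [ 0.6182 -0.0261  0.132 ] [ 0.6264 -0.0276  0.098 ]
t [330.5 207.6] 79 [0.5888 0.0092 0.132 ] [0.5964 0.0085 0.098 ]
t [353.8 207.7] 83 [ 0.5894 -0.0493  0.132 ] [ 0.5969 -0.0513  0.098 ]
t [376.  208.9] 84 [ 0.5872 -0.1049  0.132 ] [ 0.5947 -0.1081  0.098 ]
t [341.5 224. ] 86 [ 0.5472 -0.0188  0.132 ] [ 0.5539 -0.02    0.098 ]
[array([308.5, 204. ]), array([331.6, 204.4]), array([354.7, 204.7]), array([377.8, 205.1])]
[(array([258.9, 296.3]), np.int32(26))]
[(array([342.8, 276.3]), np.int32(23))]
t33.48 pos [ 0.4222 -0.439   0.2512] yaw 0.002 d [ 0.0781 -0.1388  0.0513] rv [-0.    -0.     0.002] F [0.9 0.5 0. ] op 0.501 ff 0.0 q6 0.60
```

```bash
python3 - <<'E'
from h import *
t=Cam("top"); c=t
m=((c.rgb.max(2)<85)&(c.rgb.max(2).astype(int)-c.rgb.min(2)<25)).astype(np.uint8)
for b in c.blobs(m,(270,175,410,255),20): print(b)
# tray front-wall line expectation
print(t.proj((.563,-.0225,.074)),t.proj((.565,-.0225,.03)))
W=t.hsv; mw=((W[...,1]<40)&(W[...,2]>150)).astype(np.uint8)
for b in t.blobs(mw,(290,185,400,235),15): print("white",b[0].round(1),b[1],b[2][1])
w=((W[...,0]>15)&(W[...,0]<35)&(W[...,1]>35)&(W[...,1]<120)&(W[...,2]>150)).astype(np.uint8)
for b in t.blobs(w,(190,165,262,245),20): print("wax",b[0].round(1),b[1],t.cast(b[0],.094))
E
```

```text
(array([368.24242424, 187.42424242]), np.int32(33), ((368.0, 185.5), (9.0, 8.0), 90.0))
(array([344.99387755, 196.38571429]), np.int32(490), ((343.48583984375, 196.19033813476562), (88.99368286132812, 6.630482196807861), 0.6820604205131531))
(array([330.50632911, 207.55696203]), np.int32(79), ((330.4411926269531, 207.73533630371094), (8.48874568939209, 10.429031372070312), 14.03624439239502))
(array([353.81927711, 207.69879518]), np.int32(83), ((353.5, 208.0), (10.0, 9.0), 90.0))
(array([375.96428571, 208.88095238]), np.int32(84), ((376.2500305175781, 208.75003051757812), (8.485280990600586, 10.60660171508789), 45.0))
(array([341.5, 224. ]), np.int32(86), ((341.5, 224.0), (85.0, 0.0), 180.0))
[342.13481774 222.33370482] [341.48881743 224.79866528]
white [310.2 186.2] 20 (8.0, 2.0)
white [375.8 186.1] 30 (2.0, 12.0)
white [347.7 190.1] 152 (53.14727020263672, 4.894573211669922)
white [302.2 192.2] 31 (2.0, 11.0)
white [320.1 192.1] 46 (21.202856063842773, 2.7607884407043457)
white [381.2 191.9] 43 (16.124515533447266, 2.8527989387512207)
white [337.9 211.8] 1446 (25.0, 90.0)
white [346.3 232.3] 37 (3.0, 10.0)
wax [222.5 189.9] 164 [0.63966197 0.28748812 0.094     ]
wax [223.7 216.3] 165 [0.5702142  0.28155039 0.094     ]
```

All three caps sit over their cells with both catches out and both wax blocks in the bin. The arm is clear of everything, so I'll hand in.

```bash
python3 -c "
from plant import ctrl
print(ctrl.sign_off())"
```

```text
the job is handed in; nothing more can be done
None
```

I handed in the job at about 33 s of the 210 s allowed: both wax blocks are in the bin, the tray hangs with both catches out, and the three bottles I found stand in separate cells; sign-off returned no verdict, so this rests on my last camera measurements.

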